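# Change over the creasing station

### The arm

A 7-joint arm with a two-finger parallel gripper is mounted at the origin on the work surface. World frame = base frame: x ahead of the robot, y to its left, z up, the work surface at z = 0. Lengths are in m, angles in rad, forces in N, time in s.
With the tool pointing down it reaches from about 0.425 to 0.95 m from the base axis. Payload 4.7 kg.
Tool frame: the origin (TCP) lies midway between the tips of the shut fingers; the grasp point (between the pads) lies 19 mm behind it (env.grip_depth is the distance from the TCP to the grasp point, in m); z points along the fingers, x is the direction in which the jaws open and shut, and the axes are right-handed (so a half turn about z gives the same grasp; the last joint's range is limited). The gripper opens to 87 mm and grips with 3 to 60 N. Pads are 19 mm wide; open, the fingers measure 117 mm over their backs; the gripper's body (75 mm by 190 mm) begins 51 mm behind the grasp point.
Start: joints at [1.218, 0.469, -0.049, 1.532, 0.024, 1.141, -0.082], TCP at [0.215, -0.64, 0.223] pointing down, gripper open.
Joint ranges: [-2.59, 2.59], [-0.33, 1.99], [-1.39, 1.29], [0.1, 2.45], [-1.04, 4.18], [0.21, 1.99], [-2.66, 2.66]. Speed limits (rad/s): [2.57, 2.57, 3.14, 3.14, 3.14, 3.14, 3.14].

### API

Orientations are given as [roll, pitch, yaw] about the fixed x, y, z axes, in that order (R = Rz(yaw) Ry(pitch) Rx(roll)).
In Python, from workcell import env gives the robot as it stands. The module is installed in compiled form; this text tells all that it offers.
- The arm moves only by the tool carry_out, never from a script. Its arguments are lists of equal length, an entry for each row: "dp": the shift along the world's x, y, z in mm, a list of three; "turn": the turn about the world's z in degrees; "hand": the finger opening in mm, from 0 to 87. A call has 1 to 8 rows; each row is the pose to reach, as a shift and turn from the pose commanded when the call began; what a row does not reach only later rows make up. A row lasts 1/10 s, in which the tool goes at most 50 mm and 8.59 degrees, less where a joint would pass 70% of its speed; a pose out of reach is approached as far as the arm can. A call with a gripper value outside its range is refused whole. The fingers move at their own pace and stop on an object; the grip force is fixed at half the most. Time passes only in rows, so rows that repeat a pose let the fingers close. It gives the time, the measured TCP pose, the force and the opening at its end, in the units of the state.
- env.state(): the state, without advancing time (a new reading comes with each control period).
- env.get_image(name): name is "scene" or "top" or "wrist"; returns a dict with "color" (480x640x3 uint8, blue, green, red), "depth" (480x640 float32, m along the optical axis (not along the pixel's ray), 0 where there is no reading), "fov_y" (degrees; the focal length in pixels is half the picture's height over the tangent of half this angle, whatever the lens; pixels are square), "cx", "cy" (the principal point, pixels), "dist" ([k1, k2, p1, p2, k3] as OpenCV has them; the pictures are not rectified), "rvec" (rotation vector, rad) and "tvec" (3), from world to camera coordinates, as OpenCV has them. Camera axes: x right, y down, z forward; pixel columns grow to the right and rows downward; lengths in m; the calibration is good to about 2 mm. A picture is of the moment at which its call begins.
- env.job_done(): hands the job in, once; it reports no verdict.
Trained networks look in the newest picture that a camera, given by its name, has taken for a name from the list of things; names that differ only in an ending like _2 or _b are one class to them, and where a whole thing is asked for, a point or a joint stands for the part that bears it (a point fixed in the world has none). Each returns a list of dicts, best first, with "p" (0 to 1); they miss things now and then, are a little off and sometimes report something else, mostly with a low value. They report only what shows in the picture. A call takes as long as a camera call. They do not tell look-alikes from the thing itself.
- env.masks_of(camera, thing): "pixels" (480x640 bool, what is visible of it) and "location" ([column, row] as shares, 0 to 1, of the picture: columns of its width, rows of its height, amid what is visible of it).
- env.tip_of(camera, thing): "location" ([column, row] as shares, 0 to 1, of the picture: columns of its width, rows of its height: a listed point, or the origin of a listed thing).
The state is a dict: "time_s": time; "joint_positions": joint angles; "dq": joint speeds; "effort": joint torques, N m; "position": TCP position; "eef_rot": TCP orientation; "contact_force": force on the tool from outside, world axes, zero at the start; "torque": the same for the moment, N m; "grip_width": finger opening in m.
Only numpy, scipy, OpenCV 4.12 (cv2) and the standard library are available. Lean on these libraries where they do the work, as an engineer would, in place of code of your own. Each camera call takes 0.05 s, during which the arm holds its last target. There are 200 camera calls.

### The job

Change over the creasing bench for the next batch of wallets: take the lid off the green tin by its knob and set it down flat on the cork mat, lay every spent bar (black at both ends) that is on the bench flat in the tin, in one layer, and put the lid back on so that it seats fully. In the blue holder, reverse every insert whose worn black end points out at the front, so that in the end every insert there lies fully down in a slot with its fresh yellow end out at the front. Leave the other things on the bench where they are.

Things in the scene. Friction and masses are not known exactly. Their poses are not given: they have to be found in the camera images.
- holder: Fixed holder for four inserts; bars lie along its x, working ends stick out at its front (-x, roughly to the robot). Origin on the table, centre of the slot field. Base plate 14 mm thick, 262 mm wide in y. Blue front wall x -40 to -28 mm, rear wall x 28 to 78 mm, tops 36 mm above the table; each has four 18 mm slots, open above, down to the base. Grey housing behind, 60 mm high, x 80 to 130 mm.
- tin: Fixed green open tin, outside 162 (x) x 142 (y) x 46 mm high, walls and floor 6 mm. Origin: centre of its underside, on the table. The lid's plug reaches 7 mm below the rim, so contents must stay under 33 mm above the inner floor: bars fit in one layer, side by side along the tin's x, not stacked or leaning. Tin and mat may have changed places.
- mat: Fixed cork mat 205 (x) x 185 (y) x 3 mm on which the lid is set aside. Origin at the centre of its underside, on the table.
- lid: Loose lid, 0.3 kg: green plate 174 (x) x 154 (y) x 6 mm, plug below it 142 x 122 x 7 mm (4 mm play all round in the tin), black square knob 30 x 30 mm, 30 high, on top at the centre, sides along x and y. Origin: centre of the plug's underside; plate 7 to 13 mm, knob 13 to 43 mm above it. Seated, the origin is 39 mm above the table; on the mat 3 mm. Fits either way round. Starts on the tin.
- holder_slot0 (a point): Where the centre of an insert lies when seated in the first slot (holder y = -99 mm); the other slots are at holder y = -33, +33 and +99 mm. 26 mm above the table: the grip rests on the base plate between the walls with 3 mm play at either end, one shank in the front slot with its last 30 mm sticking out, the other in the rear slot.
- insert_a: Double-ended insert, bar 140 mm long along its x: square aluminium grip 24 x 24 mm, 50 long, in the middle; on each side a round shank 14 mm thick, 45 long: +x side yellow (fresh end), -x side black (worn). 0.16 kg. Origin: bar centre, 12 mm above what it lies on. Starts in a slot of the holder, black end out at the front: to be reversed. May be absent (None).
- insert_a_tip (a point): Centre of the end face of the yellow end of insert_a, 70 mm from the bar's centre along its +x.
- insert_b: Double-ended insert, bar 140 mm long along its x: square aluminium grip 24 x 24 mm, 50 long, in the middle; on each side a round shank 14 mm thick, 45 long: +x side yellow (fresh end), -x side black (worn). 0.16 kg. Origin: bar centre, 12 mm above what it lies on. Starts in a slot of the holder, black end out at the front: to be reversed. May be absent (None).
- insert_b_tip (a point): Centre of the end face of the yellow end of insert_b, 70 mm from the bar's centre along its +x.
- insert_c: Double-ended insert, bar 140 mm long along its x: square aluminium grip 24 x 24 mm, 50 long, in the middle; on each side a round shank 14 mm thick, 45 long: +x side yellow (fresh end), -x side black (worn). 0.16 kg. Origin: bar centre, 12 mm above what it lies on. Starts in a slot of the holder, black end out at the front: to be reversed. May be absent (None).
- insert_c_tip (a point): Centre of the end face of the yellow end of insert_c, 70 mm from the bar's centre along its +x.
- insert_d: Double-ended insert, bar 140 mm long along its x: square aluminium grip 24 x 24 mm, 50 long, in the middle; on each side a round shank 14 mm thick, 45 long: +x side yellow (fresh end), -x side black (worn). 0.16 kg. Origin: bar centre, 12 mm above what it lies on. Starts in a slot of the holder, yellow end already out at the front. Always present.
- insert_d_tip (a point): Centre of the end face of the yellow end of insert_d, 70 mm from the bar's centre along its +x.
- spent_1: Spent bar of the same shape and size as an insert (140 mm along x, square aluminium grip 24 x 24 x 50 mm, round shanks 14 mm), but black at both ends. 0.16 kg. Origin: bar centre, 12 mm above what it lies on. Starts on the table in front of tin and mat, roughly along world y. May be absent (None); may get knocked 2 to 4 cm aside.
- spent_2: Spent bar of the same shape and size as an insert (140 mm along x, square aluminium grip 24 x 24 x 50 mm, round shanks 14 mm), but black at both ends. 0.16 kg. Origin: bar centre, 12 mm above what it lies on. Starts on the table in front of tin and mat, roughly along world y. May be absent (None); may get knocked 2 to 4 cm aside.
- hammer: Bystander, not part of the job: hammer lying on the table.
- glue_jar: Bystander, not part of the job: white glue jar 68 mm across, 100 mm high.
- edge_paint: Bystander, not part of the job: black bottle of edge paint with a red cap, 48 mm across, 130 mm high.
- spool: Bystander, not part of the job: orange thread spool 56 mm across, 70 mm high.
- tape: Bystander, not part of the job: yellow roll of tape 84 mm across, 25 mm high.
- brush: Bystander, not part of the job: brush lying on the table.
- mug: Bystander, not part of the job: blue mug 80 mm across, 90 mm high.
Not all that is in view belongs to the job. Leave any pink look-alike of the spent_1 alone.

How it is judged:
On the way, in this order (a step that is already met when the one before it is completed fails the run):
1. The lid lies flat on the cork mat, let go (horizontal distance between lid and mat below 0.06 m and height (world z) of lid below 0.012 m and angle between lid's own z axis and vertical below 0.08 rad and contact force between the fingers and lid below 0.5 N), for 0.2 s.
2. Every spent bar lies in the tin in one layer (x of spent_1 in the frame of tin between -0.06 and 0.06 m and y of spent_1 in the frame of tin between -0.06 and 0.06 m and z of each of spent_1, spent_2 in the frame of tin below 0.026 m and x of spent_2 in the frame of tin between -0.06 and 0.06 m and y of spent_2 in the frame of tin between -0.06 and 0.06 m), for 0.2 s.
3. The lid is seated on the tin again (horizontal distance between lid and tin below 0.007 m and z of lid in the frame of tin between 0.036 and 0.0425 m and angle between lid's own z axis and vertical below 0.05 rad and angle between the x axis of lid and the x axis of tin, either way round below 0.09 rad and linear speed of lid below 0.02 m/s), for 0.2 s.
At the end, for the whole second after the job is handed in: Every insert lies down in a slot of the holder (centre within 9 mm along the slot, height within 5 mm, within 0.12 rad) with its yellow end out at the front; every spent bar lies flat on the tin's floor; the lid sits home on the tin (centre within 7 mm, height within 3.5 mm, level, at rest) (all of step 2 and all of step 3 and x of each of insert_a_tip, insert_b_tip, insert_c_tip, insert_d_tip in the frame of holder below -0.058 m and x of insert_a in the frame of holder between -0.009 and 0.009 m and y of insert_a in the frame of holder between -0.112 and 0.112 m and z of insert_a in the frame of holder between 0.02 and 0.031 m and angle between the x axis of each of insert_a, insert_b, insert_c, insert_d and the x axis of holder, either way round below 0.12 rad and linear speed of each of insert_a, insert_b, insert_c, insert_d below 0.02 m/s and x of insert_b in the frame of holder between -0.009 and 0.009 m and y of insert_b in the frame of holder between -0.112 and 0.112 m and z of insert_b in the frame of holder between 0.02 and 0.031 m and x of insert_c in the frame of holder between -0.009 and 0.009 m and y of insert_c in the frame of holder between -0.112 and 0.112 m and z of insert_c in the frame of holder between 0.02 and 0.031 m and x of insert_d in the frame of holder between -0.009 and 0.009 m and y of insert_d in the frame of holder between -0.112 and 0.112 m and z of insert_d in the frame of holder between 0.02 and 0.031 m); the robot touches nothing.
It fails at once if A bystander is shifted by more than 5 cm (distance of any of hammer, glue_jar, edge_paint, spool, tape, brush, mug from where it was at the start of the episode above 0.05 m).
Of insert_a, insert_b, insert_c only 2 to 3 are there at a start; the rules pass over those that are not, and their reading is None.
Of spent_1, spent_2 only 1 to 2 are there at a start; the rules pass over those that are not, and their reading is None.
At some moment in a run one of spent_1, spent_2 may be knocked a few centimetres aside while the robot is not near it.
Once in a run the grip may slacken for a moment while it holds something.
It also fails if it takes over 210 s, if anything falls off the work surface, if the arm or the gripper's body presses on something with over 40 N, if the wrist force passes 120 N, or if a joint passes its speed limit or range.

## Working session

There is one attempt and no reset: what is moved stays moved. The work goes in short steps, Python scripts to look and compute and a tool call to move; the robot and the scene stay as the last step left them, time stands still between calls to the robot, and variables do not carry over. Pictures are saved under pics/ and viewed, about 12 in all and at most 16, crops included, and the job is handed in when it is done.

Besides the shell and the picture viewer there is one more tool, called after ">>>" as name([rows], argument=value, ...), one row to a line, values as JSON. carry_out: Moves the arm, as the interface text tells. Its arguments: {"type":"object","properties":{"dp":{"type":"array"},"turn":{"type":"array"},"hand":{"type":"array"}},"required":["dp","turn","hand"]}

```bash
mkdir -p pics; cat > h.py <<'E'
import numpy as np, cv2
from workcell import env
def cam(im):
    f=240/np.tan(np.radians(im["fov_y"])/2)
    K=np.array([[f,0,im["cx"]],[0,f,im["cy"]],[0,0,1.]])
    R=cv2.Rodrigues(np.array(im["rvec"],float))[0]
    return K,np.array(im["dist"],float),R,np.array(im["tvec"],float).ravel()
def w(im,uv,z=None):
    """pixels -> world; on plane z, or by depth when z is None"""
    K,d,R,t=cam(im); uv=np.atleast_2d(np.asarray(uv,float))
    n=cv2.undistortPoints(uv.reshape(-1,1,2),K,d).reshape(-1,2)
    r=np.c_[n,np.ones(len(n))]
    if z is None:
        D=im["depth"][uv[:,1].astype(int),uv[:,0].astype(int)]
        return (r*D[:,None]-t)@R
    c=-R.T@t; q=r@R
    return c+q*((z-c[2])/q[:,2])[:,None]
def proj(im,P):
    K,d,R,t=cam(im)
    return cv2.projectPoints(np.atleast_2d(P).astype(float),np.array(im["rvec"],float),t,K,d)[0].reshape(-1,2)
E
python3 - <<'E'
from h import *
ims={n:env.get_image(n) for n in("scene","top")}
for n,im in ims.items(): cv2.imwrite(f"pics/{n}0.png",im["color"])
s=env.state();print({k:np.round(v,3).tolist() for k,v in s.items()},env.grip_depth)
im=ims["top"];print("cam",-cam(im)[2].T@cam(im)[3])
for t in "holder tin mat lid insert_a spent_1 hammer glue_jar edge_paint spool tape brush mug insert_a_tip holder_slot0".split():
    for r in env.tip_of("top",t):
        uv=np.array(r["location"])*[640,480]
        if r["p"]>.2: print(t,round(r["p"],2),uv.round(),w(im,uv)[0].round(3))
E
```

```text
{'time_s': 0.1, 'joint_positions': [1.218, 0.469, -0.049, 1.534, 0.024, 1.141, -0.082], 'dq': [-0.001, -0.002, -0.0, -0.004, -0.0, 0.0, 0.0], 'effort': [-0.0, -50.917, -0.082, -23.683, -0.061, 0.035, 0.0], 'position': [0.215, -0.639, 0.222], 'eef_rot': [3.142, 0.002, -1.247], 'contact_force': [-0.649, -0.002, 0.263], 'torque': [-0.059, -0.013, -0.04], 'grip_width': 0.087} 0.0187
cam [0.38531433 0.02565158 1.20112017]
holder 0.77 [235. 244.] [0.554 0.262 0.013]
mat 0.84 [362. 233.] [ 0.581 -0.065  0.004]
lid 0.77 [472. 223.] [ 0.59  -0.326  0.083]
lid 0.43 [249. 219.] [0.619 0.228 0.015]
lid 0.35 [200. 206.] [0.651 0.353 0.025]
insert_a 0.78 [246. 247.] [0.542 0.228 0.039]
insert_a 0.72 [194. 236.] [0.572 0.364 0.035]
insert_a 0.57 [220. 241.] [0.559 0.296 0.034]
insert_a 0.45 [423. 169.] [ 0.753 -0.23   0.   ]
spent_1 0.92 [347. 290.] [ 0.434 -0.024  0.024]
spent_1 0.91 [408. 344.] [ 0.301 -0.173  0.023]
spent_1 0.76 [408. 292.] [ 0.43  -0.175  0.021]
spent_1 0.68 [254. 224.] [0.603 0.21  0.037]
hammer 0.74 [211. 344.] [0.304 0.313 0.026]
glue_jar 0.88 [324. 155.] [0.766 0.032 0.085]
spool 0.61 [422. 170.] [ 0.751 -0.228  0.   ]
tape 0.87 [292. 312.] [ 0.38   0.116 -0.006]
tape 0.68 [211. 274.] [ 0.479  0.327 -0.002]
mug 0.94 [156. 203.] [ 0.667  0.479 -0.002]
holder_slot0 0.57 [273. 249.] [0.54  0.163 0.013]
```

View pics/top0.png

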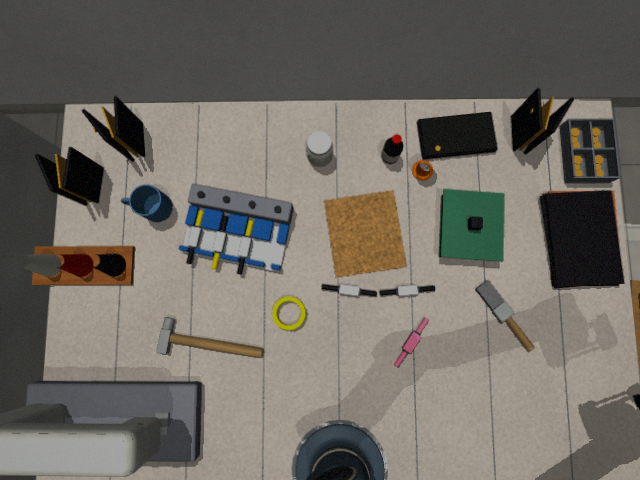

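View pics/scene0.png

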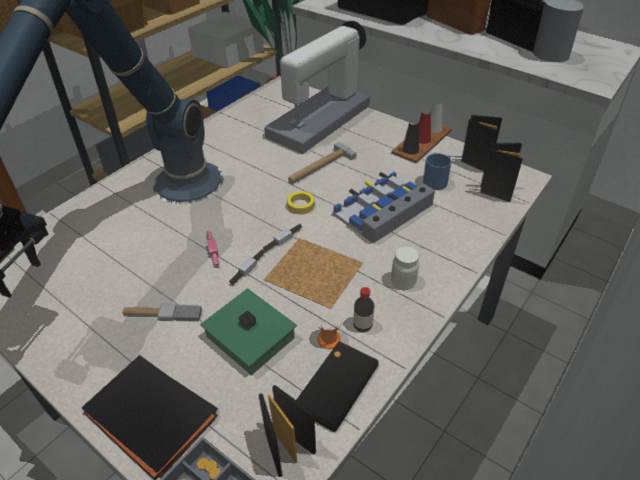

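The top view shows the holder near (238,235). Its rightmost slot is empty, black ends face front at (191,255) and (241,265), and yellow is already out at (215,260). The mat is at (365,233) and the lid on the tin at (472,225). Two spent bars lie at (349,290) and (407,290), and the pink look-alike is at (411,343).

```bash
cat >> h.py <<'E'
vv,uu=np.mgrid[0:480,0:640]
def cloud(im):
    return w(im,np.c_[uu.ravel(),vv.ravel()]).reshape(480,640,3)
def rect(P):
    (c,s,a)=cv2.minAreaRect((P[:,:2]*1000).astype(np.float32)); return np.round(c,1),np.round(s,1),round(a,1)
E
python3 - <<'E'
from h import *
im=env.get_image("top");C=cloud(im);np.save("C0.npy",C)
hsv=cv2.cvtColor(im["color"],cv2.COLOR_BGR2HSV)
x,y,z=C[...,0],C[...,1],C[...,2]
def big(m):
    n,l,s,_=cv2.connectedComponentsWithStats(m.astype(np.uint8));return l==1+s[1:,4].argmax()
box=lambda a,b,c,d:(x>a)&(x<b)&(y>c)&(y<d)
g=(hsv[...,0]>60)&(hsv[...,0]<90)&(hsv[...,1]>90)
print("lid plate",rect(C[big(g&box(.45,.75,-.5,-.2)&(abs(z-.052)<.008))]))
print("knob",rect(C[big(box(.5,.7,-.42,-.24)&(z>.07))]),"z",np.median(z[big(box(.5,.7,-.42,-.24)&(z>.07))]))
b=(hsv[...,0]>8)&(hsv[...,0]<22)&(hsv[...,1]>90)
print("mat",rect(C[big(b&box(.45,.72,-.2,.05)&(z<.012))]))
h=big(box(.55,.75,.1,.45)&(abs(z-.06)<.008)); print("housing",rect(C[h]))
print("bars", )
for a in ((.4,.47,-.10,.06),(.4,.47,-.26,-.10)):
    m=big(box(*a)&(z>.007)); print("spent",rect(C[m]),np.percentile(z[m],95))
    m=big(box(*a)&(z>.018)&(hsv[...,2]>90)); print(" grip",rect(C[m]))
for t in("insert_a","spent_1"):
    for r in env.masks_of("top",t):
        if r["p"]>.2:
            P=C[r["pixels"]]; P=P[P[:,2]>.03] if t=="insert_a" else P
            print(t,round(r["p"],2),(np.array(r["location"])*[640,480]).round(),rect(P) if len(P)>4 else 0)
# blowup of holder
cv2.imwrite("pics/hold0.png",cv2.resize(im["color"][180:300,170:310],None,fx=5,fy=5,interpolation=cv2.INTER_CUBIC))
E
```

```text
lid plate (array([ 593.6, -336.5]), array([154.3, 172.3]), 85.2)
knob (array([ 594.4, -336.6]), array([29.6, 29.9]), 86.7) z 0.08212885474942869
mat (array([582.2, -72.1]), array([205.2, 184.4]), 8.1)
housing (array([654.8, 245. ]), array([260.6,  50.8]), 78.1)
bars
spent (array([436.1, -27.4]), array([139.5,  24.2]), 81.8) 0.027584491434125797
 grip (array([436. , -28.3]), array([51.5, 24.1]), 81.9)
spent (array([ 434.4, -173.9]), array([ 25.9, 139.6]), 1.7) 0.027038003021751217
 grip (array([ 434.5, -176.2]), array([23.7, 53.1]), 5.3)
insert_a 0.78 [247. 246.] (array([546.7, 233.6]), array([ 22.5, 136.7]), 77.5)
insert_a 0.71 [197. 237.] (array([464.6, 226. ]), array([412.8, 124. ]), 51.7)
insert_a 0.57 [221. 240.] (array([463.2, 195.2]), array([355.2, 114.3]), 47.5)
spent_1 0.87 [410. 290.] (array([ 434. , -172.2]), array([ 22.8, 136.1]), 6.4)
spent_1 0.81 [412. 339.] (array([314.8, -93.5]), array([249.6, 119.6]), 85.0)
spent_1 0.58 [348. 291.] (array([434.5, -26. ]), array([ 63.4, 127.8]), 17.2)
```

View pics/hold0.png

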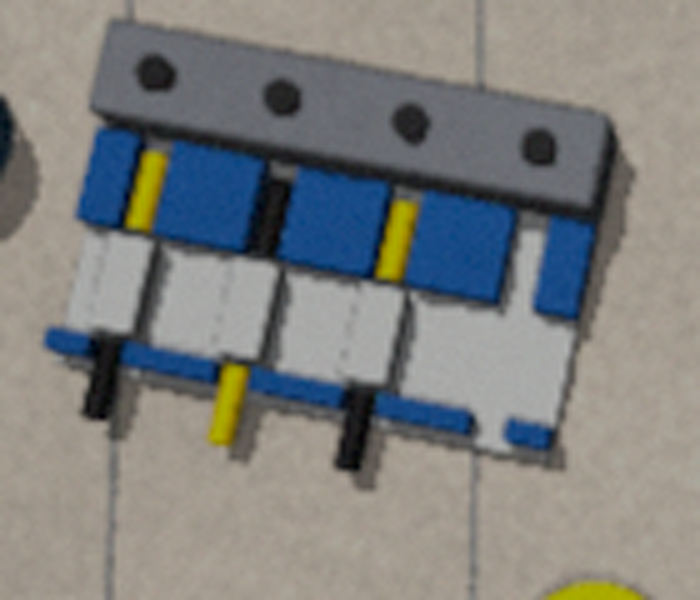

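Sizes match the specification: lid 154x172 mm, mat 205x184 mm, bars 140 mm. The layout works out as:
- **Lid:** (594,-337), yaw -4.5°.
- **Mat:** (582,-72), yaw 8°.
- **Holder:** (552,267), yaw -12°.
- **Slots 1 and 3:** to be reversed. Slot 0 is empty and slot 2 is already right.

I'll move to the lid first.

>>> carry_out([
  [310, 248, 0],
  [310, 248, 0],
  [310, 248, 0],
  [310, 248, 0],
  [310, 248, 0],
  [310, 248, 0],
  [310, 248, 0],
  [310, 248, 0],
], turn=[67, 67, 67, 67, 67, 67, 67, 67], hand=[80, 80, 80, 80, 80, 80, 80, 80])

```text
time_s: 1.8
position: [0.5265, -0.3902, 0.2229]
eef_rot: [3.142, -0.001, -0.072]
contact_force: [-0.0, -0.3, -0.2]
grip_width: 0.0799
```

>>> carry_out([
  [34, 27, -20],
  [69, 54, -60],
  [69, 54, -100],
  [69, 54, -140],
  [69, 54, -167],
  [69, 54, -167],
  [69, 54, -167],
  [69, 54, -167],
], turn=[0, 0, 0, 0, 0, 0, 0, 0], hand=[80, 80, 80, 80, 80, 40, 20, 20])

```text
time_s: 2.6
position: [0.5938, -0.3381, 0.0556]
eef_rot: [3.141, -0.0, -0.078]
contact_force: [-0.4, -0.0, -0.5]
grip_width: 0.0636
```

>>> carry_out([
  [0, 0, 0],
  [0, 0, 0],
  [0, 0, 0],
  [0, 0, 10],
  [0, 0, 20],
  [0, 0, 40],
  [0, 0, 70],
  [0, 0, 70],
], turn=[0, 0, 0, 0, 0, 0, 0, 0], hand=[20, 20, 20, 20, 20, 20, 20, 20])

```text
time_s: 3.4
position: [0.5968, -0.339, 0.1307]
eef_rot: [3.138, -0.009, -0.078]
contact_force: [1.2, 0.0, -1.9]
grip_width: 0.0295
```

>>> carry_out([
  [-2, 45, 0],
  [-5, 95, 0],
  [-8, 145, 0],
  [-12, 195, 0],
  [-12, 240, 0],
  [-12, 265, 0],
  [-12, 265, 0],
  [-12, 265, -30],
], turn=[0, 0, 0, 0, 0, 0, 0, 0], hand=[20, 20, 20, 20, 20, 20, 20, 20])

```text
time_s: 4.2
position: [0.5851, -0.0721, 0.0986]
eef_rot: [3.141, -0.009, -0.076]
contact_force: [0.8, -1.5, -3.0]
grip_width: 0.0299
```

>>> carry_out([
  [0, 0, -20],
  [0, 0, -40],
  [0, 0, -55],
  [0, 0, -65],
  [0, 0, -70],
  [0, 0, -72],
  [0, 0, -73],
  [0, 0, -73],
], turn=[0, 0, 0, 0, 0, 0, 0, 0], hand=[20, 20, 20, 20, 20, 20, 20, 20])

```text
time_s: 5.0
position: [0.5807, -0.0737, 0.0283]
eef_rot: [3.137, 0.003, -0.079]
contact_force: [-17.3, -0.2, 40.1]
grip_width: 0.0297
```

>>> carry_out([
  [0, 0, 2],
  [0, 0, 4],
  [0, 0, 4],
  [0, 0, 4],
  [0, 0, 4],
  [0, 0, 4],
  [0, 0, 4],
  [0, 0, 4],
], turn=[0, 0, 0, 0, 0, 0, 0, 0], hand=[20, 20, 40, 70, 80, 80, 80, 80])

```text
time_s: 5.8
position: [0.5819, -0.0729, 0.0264]
eef_rot: [-3.141, 0.0, -0.078]
contact_force: [0.4, -0.2, -0.6]
grip_width: 0.07
```

>>> carry_out([
  [0, 0, 40],
  [0, 0, 80],
  [-20, 0, 120],
  [-60, 0, 150],
  [-100, 20, 160],
  [-135, 40, 160],
  [-135, 40, 160],
  [-135, 40, 160],
], turn=[0, 0, 0, 0, 0, 0, 0, 0], hand=[80, 80, 80, 80, 80, 80, 80, 80])

```text
time_s: 6.6
position: [0.4466, -0.0328, 0.187]
eef_rot: [3.141, -0.001, -0.077]
contact_force: [0.8, -1.0, 0.8]
grip_width: 0.0799
```

```bash
cat >> h.py <<'E'
def big(m):
    n,l,s,_=cv2.connectedComponentsWithStats(m.astype(np.uint8));return l==1+s[1:,4].argmax()
def bx(C,a,b,c,d): return (C[...,0]>a)&(C[...,0]<b)&(C[...,1]>c)&(C[...,1]<d)
def lid(im,C,c,hz):
    "plate rect (points at height hz), knob rect, plate-plane normal"
    b=bx(C,c[0]-.12,c[0]+.12,c[1]-.12,c[1]+.12); z=C[...,2]
    h=cv2.cvtColor(im["color"],cv2.COLOR_BGR2HSV); g=(h[...,0]>60)&(h[...,0]<90)&(h[...,1]>90)
    m=big(b&g&(abs(z-hz)<.01)); P=C[m]
    k=big(b&(z>hz+.02)&(z<hz+.04)&(h[...,1]<90))
    A=np.linalg.lstsq(np.c_[P[:,:2]-P[:,:2].mean(0),np.ones(len(P))],P[:,2],rcond=None)[0]
    print("plate",rect(P),"tilt",A[:2].round(3),"z",A[2].round(4)); print("knob",rect(C[k]),np.median(z[k]).round(4))
E
python3 - <<'E'
from h import *
im=env.get_image("top");C=cloud(im);cv2.imwrite("pics/top1.png",im["color"])
lid(im,C,(.581,-.074),.016)
for a in ((.38,.49,-.10,.06),(.38,.49,-.28,-.10)):
    m=big(bx(C,*a)&(C[...,2]>.007)&(C[...,2]<.05)); print("spent",rect(C[m]))
x=C[bx(C,.5,.68,-.43,-.25)]; 
E
```

```text
plate (array([609.9, -76.2]), array([151.1, 117.1]), 85.8) tilt [-0.001 -0.003] z 0.0171
knob (array([591. , -74.9]), array([ 8.3, 25.1]), 1.8) 0.0475
spent (array([442.9,  20.8]), array([42.2, 14.2]), 80.3)
spent (array([ 437.1, -205.3]), array([23.9, 81.7]), 5.4)
```

View pics/top1.png

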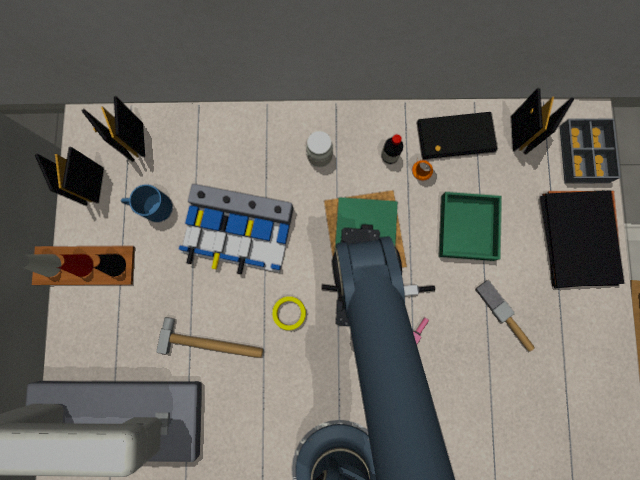

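The lid lies flat on the mat (tilt below 0.003, plate top at 17 mm), partly hidden by the arm. The empty tin is at (470,227). Next I'll pick up the left spent bar.

>>> carry_out([
  [-11, 4, -45],
  [-11, 4, -90],
  [-11, 4, -135],
  [-11, 4, -165],
  [-11, 4, -183],
  [-11, 4, -183],
  [-11, 4, -183],
  [-11, 4, -183],
], turn=[-4, -4, -4, -4, -4, -4, -4, -4], hand=[80, 80, 80, 80, 80, 80, 40, 15])

```text
time_s: 7.45
position: [0.4379, -0.0293, 0.0033]
eef_rot: [-3.141, -0.002, -0.148]
contact_force: [1.9, 0.9, 1.3]
grip_width: 0.0705
```

>>> carry_out([
  [0, 0, 0],
  [0, 0, 0],
  [0, 0, 0],
  [0, 0, 0],
  [0, 0, 30],
  [0, 0, 75],
  [0, 0, 120],
  [0, 0, 120],
], turn=[0, 0, 0, 0, 0, 0, 0, 0], hand=[15, 15, 15, 15, 15, 15, 15, 15])

```text
time_s: 8.25
position: [0.4394, -0.0287, 0.1284]
eef_rot: [-3.141, -0.011, -0.148]
contact_force: [0.3, 0.6, -0.1]
grip_width: 0.0163
```

```bash
python3 - <<'E'
from h import *
im=env.get_image("top");C=cloud(im)
h=cv2.cvtColor(im["color"],cv2.COLOR_BGR2HSV); g=(h[...,0]>60)&(h[...,0]<90)&(h[...,1]>90)
b=bx(C,.47,.72,-.46,-.22);print("tin rim",rect(C[b&g&(C[...,2]>.038)&(C[...,2]<.055)]),"floor",rect(C[big(b&g&(C[...,2]<.012)&(C[...,2]>-.005))]))
m=big(bx(C,.38,.49,-.28,-.10)&(C[...,2]>.007)&(C[...,2]<.05)); print("spent2",rect(C[m]))
im=env.get_image("wrist");cv2.imwrite("pics/wr1.png",im["color"]);print(env.state()["joint_positions"],-cam(im)[2].T@cam(im)[3])
E
```

```text
tin rim (array([ 593.8, -336.8]), array([143.6, 161.7]), 85.3) floor (array([ 596.6, -343.4]), array([123.3, 143.7]), 85.2)
spent2 (array([ 436.1, -194.4]), array([24. , 98.7]), 5.5)
[ 0.43508936  0.25294515 -0.53104956  2.15516251  0.18368743  0.77415254
 -0.36174011] [0.44588513 0.03652401 0.28753245]
```

View pics/wr1.png

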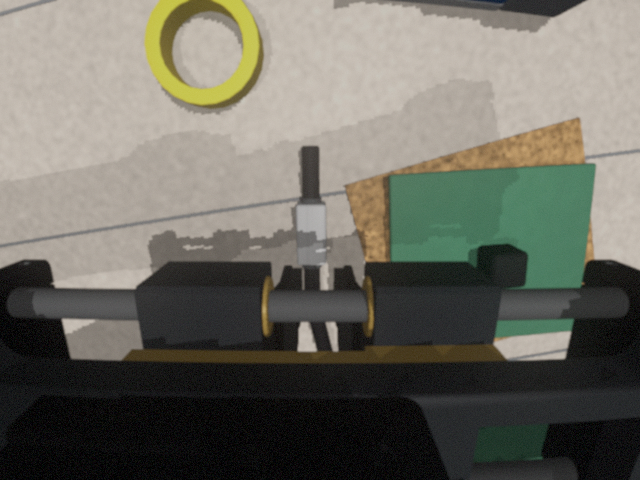

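The wrist view shows the bar lying on the table with its grip at (312,232), and the fingers nearly shut on nothing (16 mm). The bar has moved along y. I'll measure it from this view.

```bash
python3 - <<'E'
from h import *
im=env.get_image("wrist");C=cloud(im)
m=np.zeros((480,640),bool);m[130:266,285:340]=1
m&=(C[...,2]>.007)&(C[...,2]<.04);m=big(m);P=C[m];print("all",rect(P),P[:,2].max(),np.ptp(np.where(m)[0]))
g=m&(C[...,2]>.019)&(im["color"].min(2)>80);print("grip",rect(C[big(g)]),np.median(C[g][:,2]))
print(w(im,[(310,150),(310,200),(313,225),(313,262)]).round(4), env.state()["grip_width"])
E
```

```text
all (array([435.1,  -7.8]), array([96.4, 23.9]), 81.5) 0.02609823305210088 119
grip (array([432.2, -27. ]), array([54.7, 23.7]), 81.9) 0.02334905725486886
[[ 0.4395  0.0372  0.018 ]
 [ 0.4337 -0.0006  0.019 ]
 [ 0.4332 -0.0198  0.0236]
 [ 0.4285 -0.0503  0.0228]] 0.014890694090210346
```

The bar hasn't moved. The fingers close at only about 0.1 m/s, so I lifted too early. I'll retry with a smaller opening and a longer close.

>>> carry_out([
  [-2, 0, 0],
  [-2, 0, 0],
  [-2, 0, 0],
  [-2, 0, 0],
  [-2, 0, -40],
  [-2, 0, -80],
  [-2, 0, -110],
  [-2, 0, -120],
], turn=[0, 0, 0, 0, 0, 0, 0, 0], hand=[50, 50, 50, 50, 50, 50, 50, 50])

```text
time_s: 9.2
position: [0.4318, -0.0288, 0.001]
eef_rot: [3.141, 0.005, -0.147]
contact_force: [-1.8, 0.2, 1.3]
grip_width: 0.0495
```

>>> carry_out([
  [0, 0, 0],
  [0, 0, 0],
  [0, 0, 0],
  [0, 0, 0],
  [0, 0, 0],
  [0, 0, 0],
  [0, 0, 0],
  [0, 0, 0],
], turn=[0, 0, 0, 0, 0, 0, 0, 0], hand=[15, 15, 15, 15, 15, 15, 15, 15])

```text
time_s: 10.0
position: [0.4344, -0.0291, 0.0046]
eef_rot: [3.141, -0.002, -0.148]
contact_force: [-0.9, -0.4, 7.4]
grip_width: 0.0239
```

>>> carry_out([
  [0, 0, 20],
  [0, 0, 50],
  [0, 0, 90],
  [0, 0, 120],
  [0, 0, 120],
  [0, 0, 120],
  [0, 0, 120],
  [0, 0, 120],
], turn=[0, 0, 0, 0, 0, 0, 0, 0], hand=[15, 15, 15, 15, 15, 15, 15, 15])

```text
time_s: 10.8
position: [0.4327, -0.0289, 0.1222]
eef_rot: [-3.142, 0.003, -0.147]
contact_force: [-0.3, -0.4, -1.2]
grip_width: 0.0239
```

>>> carry_out([
  [20, -38, 0],
  [40, -76, 0],
  [63, -113, 0],
  [86, -150, 0],
  [106, -190, 0],
  [130, -230, 0],
  [150, -265, 0],
  [161, -281, 0],
], turn=[-8, -16, -24, -32, -40, -48, -56, -64], hand=[15, 15, 15, 15, 15, 15, 15, 15])

```text
time_s: 11.6
position: [0.5948, -0.3142, 0.1213]
eef_rot: [3.139, -0.001, -1.274]
contact_force: [-0.7, 0.8, -2.1]
grip_width: 0.0237
```

>>> carry_out([
  [0, 0, 0],
  [0, 0, 0],
  [0, 0, -30],
  [0, 0, -30],
  [0, 0, -30],
  [0, 0, -30],
  [0, 0, -30],
  [0, 0, -30],
], turn=[-8, -16, -22, -22, -22, -22, -22, -22], hand=[15, 15, 15, 15, 15, 15, 15, 15])

```text
time_s: 12.4
position: [0.5953, -0.3102, 0.0945]
eef_rot: [-3.14, -0.0, -1.648]
contact_force: [0.3, -0.4, -1.1]
grip_width: 0.0238
```

```bash
python3 - <<'E'
from h import *
im=env.get_image("wrist");C=cloud(im);cv2.imwrite("pics/wr2.png",im["color"])
s=env.state();print(s["position"],s["eef_rot"],s["joint_positions"],s["grip_width"])
im=env.get_image("top");C=cloud(im)
m=big(bx(C,.38,.49,-.28,-.10)&(C[...,2]>.007)&(C[...,2]<.04)); print("spent2",rect(C[m]))
lid(im,C,(.581,-.074),.016)
E
```

```text
[ 0.59510562 -0.31021949  0.09439052] [-3.14036524e+00 -4.68194808e-04 -1.64822809e+00] [ 0.47276448  0.58446446 -0.07939102  1.65908806  0.05599747  0.89894117
 -1.2765382 ] 0.023954038885214878
spent2 (array([ 434.2, -173.8]), array([ 24. , 139.3]), 5.5)
plate (array([583. , -74.2]), array([151.4, 171.1]), 85.5) tilt [0.003 0.003] z 0.017
knob (array([581.8, -73.8]), array([28. , 26.1]), 88.7) 0.0472
```

View pics/wr2.png

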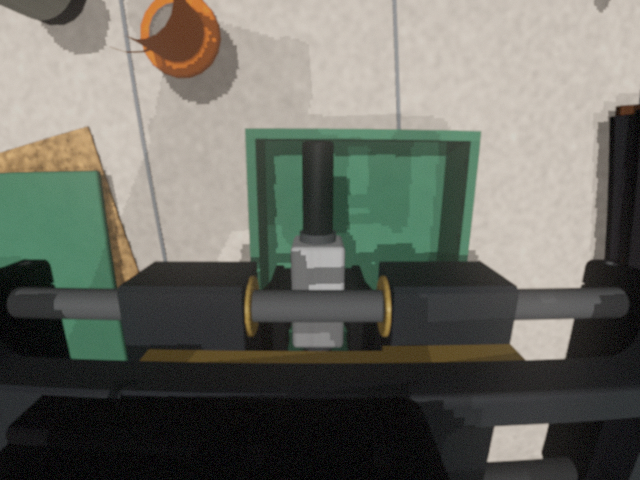

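The bar is held above the tin's left half, aligned with its walls, with its far end at (318,145) inside the far wall. I'll lower and release it.

>>> carry_out([
  [0, 0, -25],
  [0, 0, -50],
  [0, 0, -65],
  [0, 0, -75],
  [0, 0, -80],
  [0, 0, -82],
  [0, 0, -83],
  [0, 0, -83],
], turn=[0, 0, 0, 0, 0, 0, 0, 0], hand=[15, 15, 15, 15, 15, 15, 15, 15])

```text
time_s: 13.3
position: [0.5954, -0.3102, 0.0113]
eef_rot: [-3.14, -0.001, -1.648]
contact_force: [0.2, -0.3, -1.4]
grip_width: 0.0237
```

>>> carry_out([
  [0, 0, 0],
  [0, 0, 0],
  [0, 0, 0],
  [0, 0, 50],
  [0, 0, 100],
  [0, 0, 150],
  [-40, 30, 150],
  [-80, 60, 150],
], turn=[0, 0, 0, 0, 0, 0, 8, 16], hand=[34, 34, 34, 34, 34, 34, 50, 50])

```text
time_s: 14.1
position: [0.5158, -0.2502, 0.163]
eef_rot: [-3.137, -0.004, -1.364]
contact_force: [-0.3, 1.0, -0.5]
grip_width: 0.0436
```

>>> carry_out([
  [-30, 25, 0],
  [-60, 50, 0],
  [-81, 74, 0],
  [-81, 74, 0],
  [-81, 74, 0],
  [-81, 74, 0],
  [-81, 74, 0],
  [-81, 74, 0],
], turn=[8, 16, 24, 32, 40, 48, 56, 64], hand=[50, 50, 50, 50, 50, 50, 50, 50])

```text
time_s: 14.9
position: [0.4339, -0.176, 0.161]
eef_rot: [3.141, -0.001, -0.246]
contact_force: [0.3, -1.3, -0.2]
grip_width: 0.0497
```

```bash
python3 - <<'E'
from h import *
im=env.get_image("top");C=cloud(im);z=C[...,2]
b=bx(C,.525,.665,-.395,-.28)&(z>.012)&(z<.05)&(im["color"].max(2)<60)|bx(C,.525,.665,-.395,-.28)&(z>.012)&(z<.05)&(im["color"].min(2)>85)
m=big(b);print("in tin",rect(C[m]),np.percentile(z[m],[5,50,95]))
s=env.state();print(s["position"],s["eef_rot"],s["grip_width"])
im=env.get_image("wrist");C=cloud(im)
m=big(bx(C,.38,.50,-.28,-.08)&(C[...,2]>.007)&(C[...,2]<.04)); print("spent2",rect(C[m]))
g=m&(C[...,2]>.019)&(im["color"].min(2)>80);print("grip",rect(C[big(g)]))
E
```

```text
in tin (array([ 598.9, -309.8]), array([ 25. , 133.1]), 82.3) [0.02052751 0.02738217 0.03370082]
[ 0.433836   -0.17597139  0.1609116 ] [ 3.14132832e+00 -6.57780482e-04 -2.42706643e-01] 0.05018132575073103
spent2 (array([ 430.5, -174.6]), array([ 24.2, 139.8]), 4.8)
grip (array([ 430.3, -173.7]), array([24.2, 54.1]), 5.0)
```

>>> carry_out([
  [-1, 1, 0],
  [-1, 1, 0],
  [-1, 1, -40],
  [-1, 1, -80],
  [-1, 1, -120],
  [-1, 1, -145],
  [-1, 1, -157],
  [-1, 1, -157],
], turn=[8, 16, 20, 20, 20, 20, 20, 20], hand=[50, 50, 50, 50, 50, 50, 50, 50])

```text
time_s: 15.8
position: [0.4323, -0.1746, 0.0026]
eef_rot: [-3.141, 0.002, 0.096]
contact_force: [0.1, -0.1, -0.3]
grip_width: 0.05
```

>>> carry_out([
  [0, 0, 0],
  [0, 0, 0],
  [0, 0, 0],
  [0, 0, 0],
  [0, 0, 0],
  [0, 0, 0],
  [0, 0, 20],
  [0, 0, 50],
], turn=[0, 0, 0, 0, 0, 0, 0, 0], hand=[15, 15, 15, 15, 15, 15, 15, 15])

```text
time_s: 16.6
position: [0.4313, -0.1744, 0.0529]
eef_rot: [-3.139, 0.004, 0.097]
contact_force: [0.9, -0.4, -0.9]
grip_width: 0.0236
```

>>> carry_out([
  [0, 0, 40],
  [0, 0, 70],
  [30, -35, 70],
  [60, -70, 70],
  [90, -105, 70],
  [120, -140, 70],
  [140, -165, 70],
  [159, -189, 70],
], turn=[0, -8, -16, -24, -32, -40, -48, -56], hand=[15, 15, 15, 15, 15, 15, 15, 15])

```text
time_s: 17.4
position: [0.5923, -0.3652, 0.1228]
eef_rot: [3.141, 0.001, -0.887]
contact_force: [1.1, -0.3, -2.2]
grip_width: 0.0238
```

>>> carry_out([
  [0, 0, 0],
  [0, 0, 0],
  [0, 0, 0],
  [0, 0, 0],
  [0, 0, 0],
  [0, 0, -30],
  [0, 0, -30],
  [0, 0, -30],
], turn=[-8, -16, -24, -32, -40, -44, -44, -44], hand=[15, 15, 15, 15, 15, 15, 15, 15])

```text
time_s: 18.2
position: [0.5911, -0.3633, 0.0927]
eef_rot: [3.139, 0.001, -1.647]
contact_force: [0.2, 0.7, -0.3]
grip_width: 0.0242
```

```bash
python3 - <<'E'
from h import *
im=env.get_image("wrist");cv2.imwrite("pics/wr3.png",im["color"])
s=env.state();print(s["position"],s["eef_rot"],s["grip_width"])
E
```

```text
[ 0.59192183 -0.36385826  0.09382283] [-3.14156858e+00  1.54045991e-04 -1.64700596e+00] 0.02368984220743111
```

View pics/wr3.png

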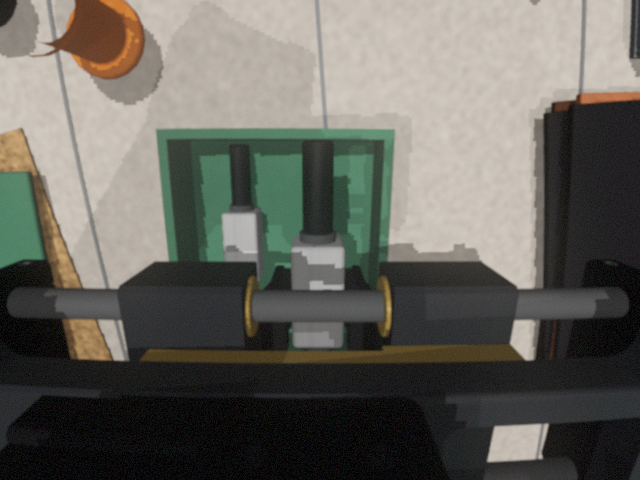

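The first bar lies in the tin at (240,200), and the second is held above the right half. I'll lower it, release, and go up.

>>> carry_out([
  [0, 0, -25],
  [0, 0, -50],
  [0, 0, -65],
  [0, 0, -75],
  [0, 0, -80],
  [0, 0, -82],
  [0, 0, -83],
  [0, 0, -83],
], turn=[0, 0, 0, 0, 0, 0, 0, 0], hand=[15, 15, 15, 15, 15, 15, 15, 15])

```text
time_s: 19.05
position: [0.5923, -0.3642, 0.0113]
eef_rot: [-3.14, -0.001, -1.648]
contact_force: [0.4, 0.2, -1.8]
grip_width: 0.0236
```

>>> carry_out([
  [0, 0, 0],
  [0, 0, 0],
  [0, 0, 0],
  [0, 0, 50],
  [0, 0, 100],
  [0, 0, 130],
  [0, 0, 130],
  [0, 0, 130],
], turn=[0, 0, 0, 0, 0, 0, 8, 16], hand=[34, 34, 34, 34, 34, 50, 70, 70])

```text
time_s: 19.85
position: [0.5927, -0.3644, 0.1429]
eef_rot: [-3.139, -0.003, -1.363]
contact_force: [-0.2, 0.4, -0.0]
grip_width: 0.0503
```

>>> carry_out([
  [0, 45, 0],
  [0, 90, 0],
  [0, 135, 0],
  [0, 180, 0],
  [-5, 225, 0],
  [-10, 270, 0],
  [-10, 289, 0],
  [-10, 289, 0],
], turn=[8, 16, 24, 32, 40, 48, 56, 64], hand=[70, 70, 70, 70, 70, 70, 70, 70])

```text
time_s: 20.65
position: [0.5819, -0.0698, 0.1413]
eef_rot: [-3.14, -0.001, -0.239]
contact_force: [0.6, -1.2, 0.5]
grip_width: 0.0699
```

```bash
python3 - <<'E'
from h import *
im=env.get_image("top");C=cloud(im);z=C[...,2];cv2.imwrite("pics/top2.png",im["color"][150:300,310:530].repeat(3,0).repeat(3,1))
k=bx(C,.525,.665,-.395,-.28)&(z>.012)&(z<.05)&((im["color"].max(2)<60)|(im["color"].min(2)>85))
n,l,st,_=cv2.connectedComponentsWithStats(k.astype(np.uint8))
for i in range(1,n):
    if st[i,4]>100: print("in tin",rect(C[l==i]),np.percentile(z[l==i],[5,50,95]))
s=env.state();print(s["position"],s["eef_rot"],s["grip_width"])
im=env.get_image("wrist");lid(im,cloud(im),(.582,-.074),.016)
E
```

```text
in tin (array([ 597.3, -365.2]), array([ 29. , 141.4]), 78.3) [0.02061672 0.02803252 0.03529711]
in tin (array([ 597.4, -310.1]), array([ 25. , 135.8]), 84.1) [0.01979192 0.02725264 0.03357386]
[ 0.58191532 -0.07239961  0.14110323] [-3.14083181e+00 -6.74035721e-04 -2.38617083e-01] 0.06981631073385544
plate (array([579.9, -72.1]), array([123.5, 167.7]), 83.2) tilt [-0.001 -0.001] z 0.0155
knob (array([580.6, -73.8]), array([30.1, 29.9]), 85.5) 0.0452
```

View pics/top2.png

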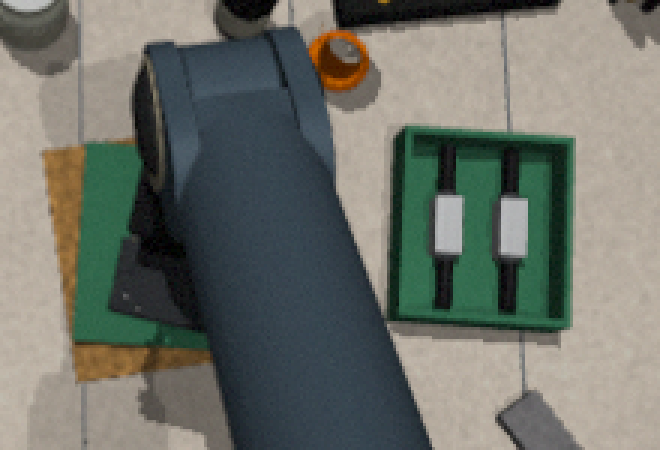

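Both bars lie flat in the tin, at (449,225) and (512,225) in the crop. Now I'll fetch the lid.

>>> carry_out([
  [-1, 0, 0],
  [-1, 0, -35],
  [-1, 0, -70],
  [-1, 0, -100],
  [-1, 0, -115],
  [-1, 0, -121],
  [-1, 0, -121],
  [-1, 0, -121],
], turn=[8, 10, 10, 10, 10, 10, 10, 10], hand=[60, 60, 60, 60, 60, 50, 40, 20])

```text
time_s: 21.55
position: [0.582, -0.0751, 0.0209]
eef_rot: [3.142, -0.003, -0.078]
contact_force: [-0.4, -0.7, -0.4]
grip_width: 0.0433
```

>>> carry_out([
  [0, 0, 0],
  [0, 0, 0],
  [0, 0, 0],
  [0, 0, 0],
  [0, 0, 0],
  [0, 0, 0],
  [0, 0, 0],
  [0, 0, 0],
], turn=[0, 0, 0, 0, 0, 0, 0, 0], hand=[20, 20, 20, 20, 20, 20, 20, 20])

```text
time_s: 22.35
position: [0.5816, -0.075, 0.0208]
eef_rot: [3.141, -0.002, -0.078]
contact_force: [-1.4, -0.4, 6.0]
grip_width: 0.0298
```

>>> carry_out([
  [0, 0, 10],
  [0, 0, 25],
  [0, 0, 45],
  [0, 0, 65],
  [0, 0, 85],
  [0, 0, 85],
  [0, 0, 85],
  [0, 0, 85],
], turn=[0, 0, 0, 0, 0, 0, 0, 0], hand=[20, 20, 20, 20, 20, 20, 20, 20])

```text
time_s: 23.15
position: [0.5798, -0.075, 0.1035]
eef_rot: [3.142, 0.002, -0.078]
contact_force: [-0.2, 0.1, -2.8]
grip_width: 0.0297
```

>>> carry_out([
  [2, -40, 0],
  [4, -85, 0],
  [6, -130, 0],
  [8, -175, 0],
  [10, -220, 0],
  [13, -255, 0],
  [13, -263, 0],
  [13, -263, 0],
], turn=[0, 0, 0, 0, 0, 0, 0, 0], hand=[20, 20, 20, 20, 20, 20, 20, 20])

```text
time_s: 23.95
position: [0.5922, -0.34, 0.1026]
eef_rot: [-3.141, 0.003, -0.081]
contact_force: [0.2, 0.7, -3.2]
grip_width: 0.0293
```

>>> carry_out([
  [0, 0, -8],
  [0, 0, -16],
  [0, 0, -22],
  [0, 0, -24],
  [0, 0, -24],
  [0, 0, -24],
  [0, 0, -24],
  [0, 0, -24],
], turn=[0, 0, 0, 0, 0, 0, 0, 0], hand=[20, 20, 20, 20, 20, 20, 20, 20])

```text
time_s: 24.75
position: [0.594, -0.3381, 0.081]
eef_rot: [3.141, -0.001, -0.078]
contact_force: [-0.0, 0.1, -2.6]
grip_width: 0.0297
```

```bash
python3 - <<'E'
from h import *
s=env.state();print(s["position"],s["eef_rot"],s["grip_width"])
for n in("top","scene","wrist"):
    im=env.get_image(n);C=cloud(im);cv2.imwrite(f"pics/{n}3.png",im["color"])
    h=cv2.cvtColor(im["color"],cv2.COLOR_BGR2HSV); g=(h[...,0]>60)&(h[...,0]<90)&(h[...,1]>90)
    b=bx(C,.47,.72,-.46,-.22)&g; z=C[...,2]
    print(n,np.histogram(z[b],np.arange(0,.12,.01))[0])
    P=C[big(b&(z>.062)&(z<.09))];A=np.linalg.lstsq(np.c_[P[:,:2]-P[:,:2].mean(0),np.ones(len(P))],P[:,2],rcond=None)[0];print(rect(P),A.round(4))
E
```

```text
[ 0.59400437 -0.3380884   0.08099032] [ 3.14131138e+00 -7.20726835e-04 -7.77859955e-02] 0.029650473820991695
top [   6   55   85   85   35    0    2 1911  183    2    4]
(array([ 595.7, -335.1]), array([152. , 172.4]), 85.4) [-0.0019  0.0028  0.077 ]
scene [  0   0   0   0   0   0   0 710  24   0   0]
(array([ 640.5, -374.7]), array([155.1, 106.8]), 54.5) [ 0.008  -0.0062  0.0765]
wrist [    0     0     0     0     0     0     0 25109   155    97   152]
(array([ 600.6, -308.8]), array([ 70.2, 140.4]), 85.9) [-0.0022 -0.0038  0.0754]
```

View pics/wrist3.png

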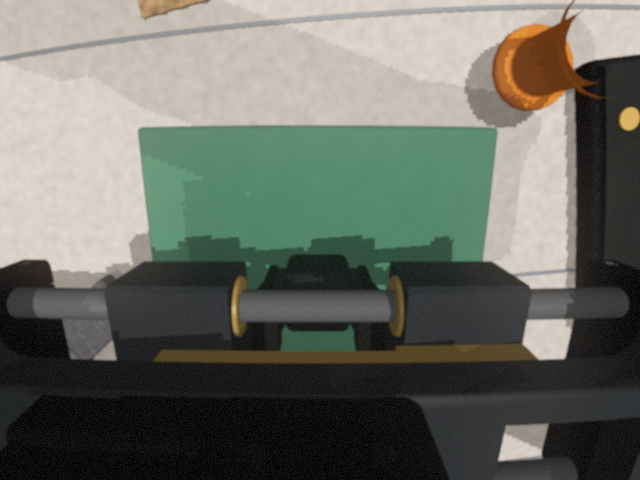

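The held lid is level (tilt below 0.004) and centred to within about 2 mm. I'll lower it with a small correction.

>>> carry_out([
  [-1, -1, -5],
  [-1, -1, -10],
  [-1, -1, -14],
  [-1, -1, -18],
  [-1, -1, -21],
  [-1, -1, -23],
  [-1, -1, -23],
  [-1, -1, -23],
], turn=[0, 0, 0, 0, 0, 0, 0, 0], hand=[20, 20, 20, 20, 20, 20, 20, 20])

```text
time_s: 25.7
position: [0.593, -0.3389, 0.0577]
eef_rot: [3.142, -0.0, -0.078]
contact_force: [1.3, -0.3, -3.2]
grip_width: 0.0297
```

>>> carry_out([
  [0, 0, -1],
  [0, 0, -1],
  [0, 0, -1],
  [0, 0, -1],
  [0, 0, -1],
  [0, 0, -1],
  [0, 0, -1],
  [0, 0, -1],
], turn=[0, 0, 0, 0, 0, 0, 0, 0], hand=[20, 20, 45, 60, 60, 60, 60, 60])

```text
time_s: 26.5
position: [0.5929, -0.3389, 0.0566]
eef_rot: [3.142, -0.0, -0.078]
contact_force: [-0.1, -1.0, 0.3]
grip_width: 0.059
```

>>> carry_out([
  [0, 0, 40],
  [0, 0, 80],
  [0, 0, 120],
  [-5, 40, 140],
  [-10, 85, 140],
  [-15, 130, 140],
  [-20, 175, 140],
  [-20, 200, 140],
], turn=[0, 0, 0, 8, 16, 24, 32, 40], hand=[60, 60, 60, 60, 60, 60, 60, 60])

```text
time_s: 27.3
position: [0.5721, -0.1342, 0.1972]
eef_rot: [-3.141, -0.001, 0.631]
contact_force: [0.2, 0.0, -0.5]
grip_width: 0.0598
```

>>> carry_out([
  [-5, 45, 0],
  [-5, 90, 0],
  [-10, 135, 0],
  [-15, 180, 0],
  [-20, 225, 0],
  [-25, 270, 0],
  [-25, 315, 0],
  [-25, 340, 0],
], turn=[8, 16, 24, 32, 42, 42, 42, 42], hand=[50, 50, 50, 50, 50, 50, 50, 50])

```text
time_s: 28.1
position: [0.5467, 0.2056, 0.1972]
eef_rot: [3.142, -0.002, 1.358]
contact_force: [-0.7, 0.4, -0.6]
grip_width: 0.0501
```

```bash
python3 - <<'E'
from h import *
im=env.get_image("top");lid(im,cloud(im),(.594,-.337),.052)
s=env.state();print(s["position"],s["eef_rot"],s["grip_width"],s["joint_positions"])
im=env.get_image("wrist");C=cloud(im);z=C[...,2];cv2.imwrite("pics/wrist4.png",im["color"]);np.save("C4.npy",C)
k=bx(C,.48,.62,.14,.34)&(abs(z-.038)<.006)&(im["color"].min(2)>90)
n,l,st,_=cv2.connectedComponentsWithStats(k.astype(np.uint8))
for i in range(1,n):
    if st[i,4]>300: print("grip",rect(C[l==i]),np.median(z[l==i]))
E
```

```text
plate (array([ 595. , -336.5]), array([154.6, 172.6]), 85.4) tilt [0.    0.002] z 0.0529
knob (array([ 594.5, -337.7]), array([27.9, 27.4]), 83.7) 0.0829
[0.54612713 0.20952619 0.19748327] [-3.14123776 -0.0060757   1.36223139] 0.04991755891946128 [ 0.16283872  0.46127923 -0.80391303  1.7510915   0.36609871  1.08299842
  0.59990108]
grip (array([554.9, 298.6]), array([23.8, 57.2]), 78.4) 0.03703635161465618
grip (array([543.5, 233.8]), array([24.1, 54.2]), 78.3) 0.037198504252622375
```

View pics/wrist4.png

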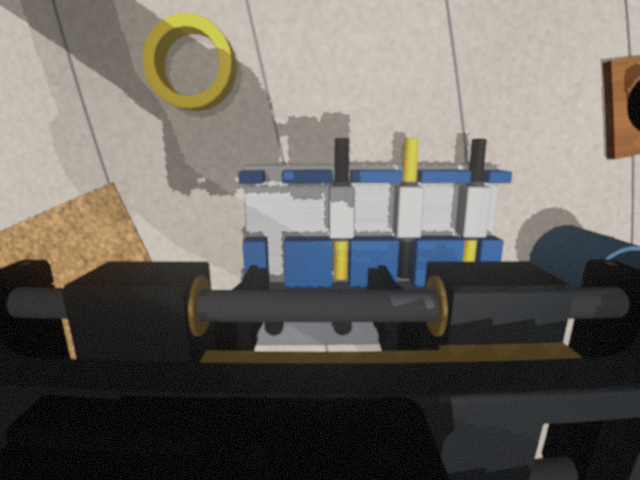

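Wrist view: the black-out inserts are at (341,165) and (478,165), the yellow-out one at (410,165). The lid plate reads level and centred on the tin. I'll move over slot 1 and check that the tool settles.

>>> carry_out([
  [-2, 28, 0],
  [-2, 28, 0],
  [-2, 28, 0],
  [-2, 28, -40],
  [-2, 28, -60],
  [-2, 28, -60],
  [-2, 28, -60],
  [-2, 28, -60],
], turn=[0, 0, 0, 0, 0, 0, 0, 0], hand=[50, 50, 50, 50, 50, 50, 50, 50])

```text
time_s: 29.0
position: [0.5469, 0.229, 0.1381]
eef_rot: [3.139, -0.001, 1.353]
contact_force: [0.4, -0.3, 0.0]
grip_width: 0.0502
```

```bash
python3 - <<'E'
from h import *
im=env.get_image("wrist");C=cloud(im);z=C[...,2]
s=env.state();print(s["position"],s["eef_rot"])
k=bx(C,.48,.64,.14,.44)&(abs(z-.038)<.006)&(im["color"].min(2)>90)
n,l,st,_=cv2.connectedComponentsWithStats(k.astype(np.uint8))
for i in range(1,n):
    if st[i,4]>300: print("grip",rect(C[l==i]))
print("fwall",rect(C[bx(C,.44,.56,.1,.42)&(abs(z-.036)<.005)&(cv2.cvtColor(im["color"],cv2.COLOR_BGR2HSV)[...,1]>150)&(im["color"].argmax(2)==0)]))
E
```

```text
[0.54683462 0.22918994 0.13811748] [ 3.13937855e+00 -1.53126719e-03  1.35278946e+00]
grip (array([554.6, 298.7]), array([23.8, 57.4]), 78.4)
grip (array([568.2, 363.3]), array([24.4, 57.2]), 78.4)
grip (array([544. , 233.6]), array([23.7, 55.1]), 78.3)
fwall (array([548.9, 260. ]), array([  3. , 248.5]), 4.4)
```

>>> carry_out([
  [-1, 4, 0],
  [-1, 4, -40],
  [-1, 4, -75],
  [-1, 4, -100],
  [-1, 4, -114],
  [-1, 4, -119],
  [-1, 4, -119],
  [-1, 4, -119],
], turn=[1, 1, 1, 1, 1, 1, 1, 1], hand=[50, 50, 50, 50, 50, 50, 50, 50])

```text
time_s: 29.85
position: [0.5457, 0.2338, 0.019]
eef_rot: [3.14, -0.002, 1.371]
contact_force: [0.4, -0.4, 0.1]
grip_width: 0.0497
```

>>> carry_out([
  [0, 0, 0],
  [0, 0, 0],
  [0, 0, 0],
  [0, 0, 0],
  [0, 0, 0],
  [0, 0, 0],
  [0, 0, 0],
  [0, 0, 0],
], turn=[0, 0, 0, 0, 0, 0, 0, 0], hand=[15, 15, 15, 15, 15, 15, 15, 15])

```text
time_s: 30.65
position: [0.545, 0.2333, 0.0179]
eef_rot: [3.141, -0.0, 1.371]
contact_force: [0.4, 0.4, 3.5]
grip_width: 0.0243
```

>>> carry_out([
  [0, 0, 10],
  [0, 0, 25],
  [0, 0, 50],
  [0, 0, 80],
  [0, 0, 110],
  [0, 0, 110],
  [0, 0, 110],
  [0, 0, 110],
], turn=[0, 0, 0, 0, 0, 0, -8, -16], hand=[15, 15, 15, 15, 15, 15, 15, 15])

```text
time_s: 31.45
position: [0.5443, 0.2322, 0.1274]
eef_rot: [-3.141, 0.001, 1.086]
contact_force: [0.3, 0.2, -1.7]
grip_width: 0.0238
```

>>> carry_out([
  [0, 0, 0],
  [0, 0, 0],
  [0, 0, 0],
  [0, 0, 0],
  [0, 0, 0],
  [0, 0, 0],
  [0, 0, 0],
  [0, 0, 0],
], turn=[-8, -16, -24, -32, -40, -48, -56, -64], hand=[15, 15, 15, 15, 15, 15, 15, 15])

```text
time_s: 32.25
position: [0.5439, 0.2325, 0.127]
eef_rot: [3.141, 0.002, -0.031]
contact_force: [-0.6, 0.1, -2.0]
grip_width: 0.0238
```

>>> carry_out([
  [0, 0, 0],
  [0, 0, 0],
  [0, 0, 0],
  [0, 0, 0],
  [0, 0, 0],
  [0, 0, 0],
  [0, 0, 0],
  [0, 0, 0],
], turn=[-8, -16, -24, -32, -40, -48, -56, -64], hand=[15, 15, 15, 15, 15, 15, 15, 15])

```text
time_s: 33.05
position: [0.5439, 0.2326, 0.1269]
eef_rot: [3.14, -0.0, -1.148]
contact_force: [0.4, 0.5, -2.2]
grip_width: 0.0236
```

>>> carry_out([
  [0, 0, 0],
  [0, 0, 0],
  [0, 0, 0],
  [0, 0, 0],
  [0, 0, 0],
  [0, 0, -10],
  [0, 0, -20],
  [0, 0, -20],
], turn=[-8, -16, -24, -32, -36, -36, -36, -36], hand=[15, 15, 15, 15, 15, 15, 15, 15])

```text
time_s: 33.85
position: [0.543, 0.2322, 0.1051]
eef_rot: [3.138, -0.003, -1.769]
contact_force: [-1.0, 0.5, -2.0]
grip_width: 0.0243
```

```bash
python3 - <<'E'
from h import *
im=env.get_image("wrist");C=cloud(im);z=C[...,2];cv2.imwrite("pics/wrist5.png",im["color"])
s=env.state();print(s["position"],s["eef_rot"],s["joint_positions"],s["grip_width"])
print(np.percentile(z[bx(C,.4,.7,.1,.4)],[1,50,99]))
p=np.array(s["position"])
for n in("wrist","top"):
    im=env.get_image(n);C=cloud(im)
    k=bx(C,.45,.64,.2,.27)&(C[...,2]>.085)&(C[...,2]<.13)
    print(n,k.sum(), rect(C[big(k)]) if k.any() else 0)
E
```

```text
[0.54366435 0.23250807 0.10596854] [ 3.13883123e+00 -2.03941148e-03 -1.76971425e+00] [-0.4558111   0.45920855 -0.02579505  1.84835551  0.0151927   0.83764828
 -2.25885849] 0.023712663599390577
[-0.00109091  0.18779252  0.26641761]
wrist 8048 (array([581.5, 224.2]), array([41.8, 66.3]), 78.3)
top 59 (array([604.5, 221.1]), array([13.4, 28.6]), 79.8)
```

View pics/wrist5.png

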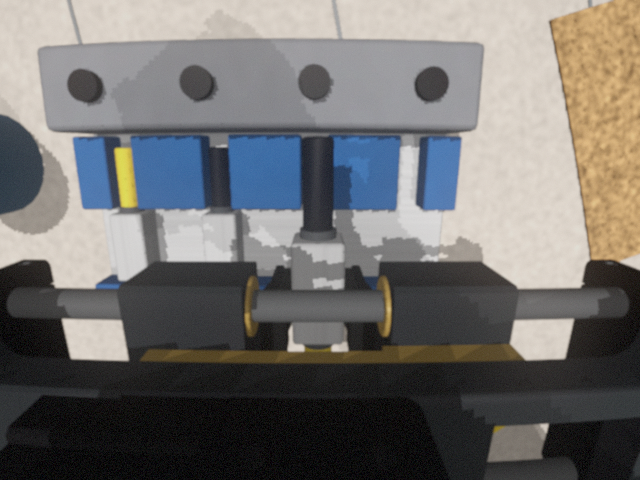

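```bash
cat > off.py <<'E'
from h import *
im=env.get_image("wrist");C=cloud(im);s=env.state();p=np.array(s["position"]);print(p.round(4),s["eef_rot"],s["grip_width"])
a=np.radians(-11.8);ex=np.array([np.cos(a),np.sin(a)]);ey=np.array([-ex[1],ex[0]])
d=C[...,:2]-p[:2];u=d@ex*1000;v=d@ey*1000;z=C[...,2]*1000;col=im["color"].astype(int)
zc=p[2]*1000+8
top=(abs(v)<25)&(abs(z-zc)<20)&(vv<345)
blk=top&(abs(v)<9)&(col.max(2)<70)&(u>26);print("bar end u",np.percentile(u[blk],[1,50,99]).round(1),"v",np.percentile(v[blk],[2,98]).round(1),blk.sum())
g=top&(abs(v)<14)&(col.min(2)>90)&(vv>225);print("grip shoulder u",np.percentile(u[g],[1,50,98,99.5]).round(1),"v",np.percentile(v[g],[1,99]).round(1))
blue=(cv2.cvtColor(im["color"],cv2.COLOR_BGR2HSV)[...,1]>150)&(col.argmax(2)==0)&(abs(z-36)<4)&(u>0)&(abs(v)<60)
print("rear wall u",np.percentile(u[blue],[1,99]).round(1),"expect 28..78")
r=blue&(v>0)&(u<60)&(u>35);l=blue&(v<0)&(u<60)&(u>35)
print("walls near slot v: min+",np.percentile(v[r],1).round(1),"max-",np.percentile(v[l],99).round(1))
h=(abs(z-60)<4)&(abs(v)<60)&(u>60);print("housing u",np.percentile(u[h],[1,99]).round(1),"expect 80..130")
for f in ("a",):
    H=(abs(z-60)<4)&(u>60)&(abs(v)<160);print(rect(C[big(H)]))
E
python3 off.py
```

```text
[0.5449 0.233  0.1075] [-3.14159042e+00  3.02734601e-05 -1.77041732e+00] 0.024042756563185722
bar end u [31.3 51.5 71.1] v [-6.7  5.9] 2714
grip shoulder u [-21.7  13.5  27.9  30.2] v [-12.2  11.1]
rear wall u [27.1 72.5] expect 28..78
walls near slot v: min+ 10.7 max- -11.6
housing u [ 77.2 125.4] expect 80..130
(array([650.8, 243.1]), array([256.9,  50.2]), 78.3)
```

The insert is turned, with black now over the rear slot at (317,180). The wrist readings say the bar sits about 3 mm too far back. I'll correct, go just above the walls, and compare from close.

>>> carry_out([
  [-3, 1, -20],
  [-3, 1, -40],
  [-3, 1, -54],
  [-3, 1, -58],
  [-3, 1, -58],
  [-3, 1, -58],
  [-3, 1, -58],
  [-3, 1, -58],
], turn=[0, 0, 0, 0, 0, 0, 0, 0], hand=[15, 15, 15, 15, 15, 15, 15, 15])

```text
time_s: 34.85
position: [0.5423, 0.2343, 0.0503]
eef_rot: [-3.14, 0.001, -1.771]
contact_force: [-0.2, 0.6, -1.6]
grip_width: 0.0238
```

```bash
python3 off.py; python3 - <<'E'
from h import *
im=env.get_image("wrist");cv2.imwrite("pics/wrist6.png",cv2.resize(im["color"][20:360,100:520],None,fx=1.7,fy=1.7))
E
```

```text
[0.5422 0.2342 0.0502] [-3.14064797e+00  6.27377627e-04 -1.77063759e+00] 0.023834949290014583
bar end u [31.6 52.6 96.6] v [-6.9  6.2] 2894
grip shoulder u [-21.5  14.   28.4  30.5] v [-12.   10.9]
rear wall u [29.6 75.7] expect 28..78
walls near slot v: min+ 9.7 max- -9.6
housing u [ 67.7 126.3] expect 80..130
(array([649.3, 236.9]), array([244. ,  49.9]), 78.3)
```

View pics/wrist6.png

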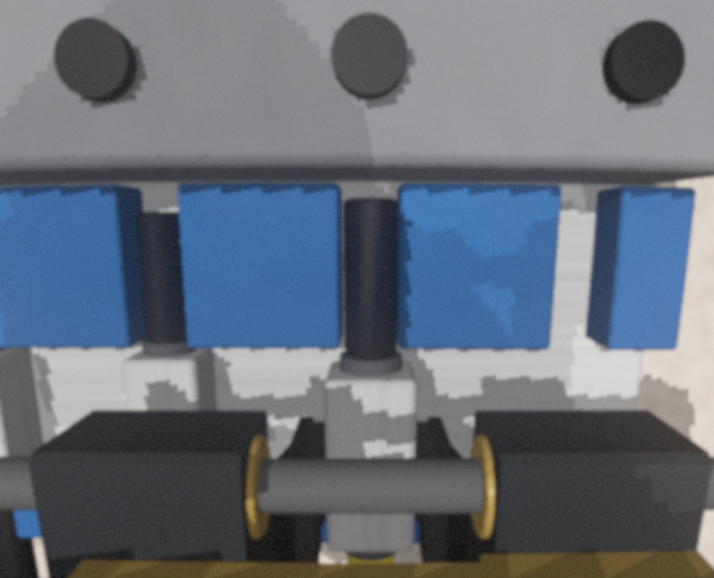

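```bash
python3 - <<'E'
from h import *
im=env.get_image("wrist");p=np.array(env.state()["position"]);C=cloud(im)
a=np.radians(-11.7);ex=np.array([np.cos(a),np.sin(a)])
for v in list(range(128,145,2))+list(range(210,250,3)):
    q=C[v,317];e=C[v,345];print(v,((q[:2]-p[:2])@ex*1000).round(1),(q[2]*1000).round(1),im["color"][v,317],"| wall",((e[:2]-p[:2])@ex*1000).round(1),(e[2]*1000).round(1),im["color"][v,345])
E
```

```text
128 78.4 13.2 [123 122 121] | wall 77.1 36.4 [113  80  58]
130 77.3 13.5 [125 125 126] | wall 76.1 35.6 [143  94  58]
132 76.2 14.8 [125 124 124] | wall 75.2 35.1 [179 120  70]
134 75.2 13.4 [125 122 124] | wall 74.2 35.3 [182 122  66]
136 74.1 13.7 [90 84 85] | wall 73.3 35.0 [184 124  71]
138 71.2 64.6 [66 58 56] | wall 72.3 34.2 [185 123  72]
140 70.5 63.1 [74 67 68] | wall 71.3 35.9 [182 122  67]
142 69.6 64.8 [71 67 68] | wall 70.4 35.4 [184 125  71]
144 68.8 64.3 [73 66 67] | wall 69.4 35.5 [184 124  69]
210 41.0 65.1 [61 55 50] | wall 36.0 35.5 [162 109  64]
213 39.6 64.8 [63 54 53] | wall 34.5 36.0 [161 105  62]
216 38.1 63.9 [61 52 51] | wall 32.7 35.0 [162 109  63]
219 37.2 66.2 [60 54 49] | wall 31.0 34.6 [162 107  62]
222 35.4 63.9 [64 52 55] | wall 29.4 34.8 [158 106  59]
225 34.3 65.0 [62 56 54] | wall 23.2 13.8 [138 123 117]
228 33.1 65.8 [59 50 47] | wall 21.5 14.1 [152 151 151]
231 31.6 65.1 [62 58 54] | wall 19.5 13.5 [131 128 130]
234 30.6 66.6 [98 95 93] | wall 18.0 14.7 [127 127 126]
237 29.1 65.9 [97 93 92] | wall 15.7 13.0 [124 124 125]
240 27.7 65.8 [103  99  98] | wall 14.0 13.6 [126 125 127]
243 26.8 67.6 [148 147 149] | wall 11.8 12.5 [118 118 118]
246 26.0 69.7 [188 189 188] | wall 10.1 12.9 [118 117 118]
249 24.7 69.5 [197 196 198] | wall 8.2 13.1 [123 123 124]
```

Laterally it is centred. Along the slot the bar is about 1.3 mm too far back, so I'll shift by -1 and lower.

>>> carry_out([
  [-1, 0, -6],
  [-1, 0, -12],
  [-1, 0, -18],
  [-1, 0, -23],
  [-1, 0, -27],
  [-1, 0, -29],
  [-1, 0, -30],
  [-1, 0, -30],
], turn=[0, 0, 0, 0, 0, 0, 0, 0], hand=[15, 15, 15, 15, 15, 15, 15, 15])

```text
time_s: 35.8
position: [0.5409, 0.2341, 0.0195]
eef_rot: [-3.142, -0.0, -1.771]
contact_force: [0.7, 0.3, -1.9]
grip_width: 0.0239
```

>>> carry_out([
  [0, 0, -1],
  [0, 0, -1],
  [0, 0, -1],
  [0, 0, -1],
  [0, 0, 30],
  [0, 0, 70],
  [0, 0, 100],
  [0, 0, 100],
], turn=[0, 0, 0, 0, 0, 0, 0, 0], hand=[15, 45, 45, 45, 45, 50, 50, 50])

```text
time_s: 36.6
position: [0.544, 0.2356, 0.1246]
eef_rot: [-3.134, 0.006, -1.771]
contact_force: [0.4, -0.0, 0.4]
grip_width: 0.0494
```

>>> carry_out([
  [9, 43, 0],
  [18, 86, 0],
  [27, 129, 0],
  [27, 129, 0],
  [27, 129, 0],
  [27, 129, 0],
  [27, 129, 0],
  [27, 129, 0],
], turn=[0, 0, 0, 0, 0, 0, 0, 0], hand=[50, 50, 50, 50, 50, 50, 50, 50])

```text
time_s: 37.4
position: [0.5682, 0.3616, 0.1197]
eef_rot: [-3.141, -0.001, -1.773]
contact_force: [-0.2, -0.0, 0.3]
grip_width: 0.0501
```

```bash
python3 - <<'E'
from h import *
im=env.get_image("wrist");C=cloud(im);z=C[...,2];cv2.imwrite("pics/wrist7.png",im["color"])
s=env.state();print(s["position"],s["eef_rot"],s["joint_positions"][6])
k=bx(C,.48,.64,.14,.44)&(abs(z-.038)<.006)&(im["color"].min(2)>90)
n,l,st,_=cv2.connectedComponentsWithStats(k.astype(np.uint8))
for i in range(1,n):
    if st[i,4]>300: print("grip",rect(C[l==i]))
E
```

```text
[0.56811451 0.36186953 0.1197588 ] [-3.14133920e+00 -3.40529704e-04 -1.77215150e+00] -2.4202446925010337
grip (array([569.7, 363.3]), array([23.7, 56.1]), 77.5)
grip (array([549.2, 232.1]), array([24.4, 45.1]), 78.4)
grip (array([557. , 298.9]), array([23.7, 53. ]), 77.7)
```

View pics/wrist7.png

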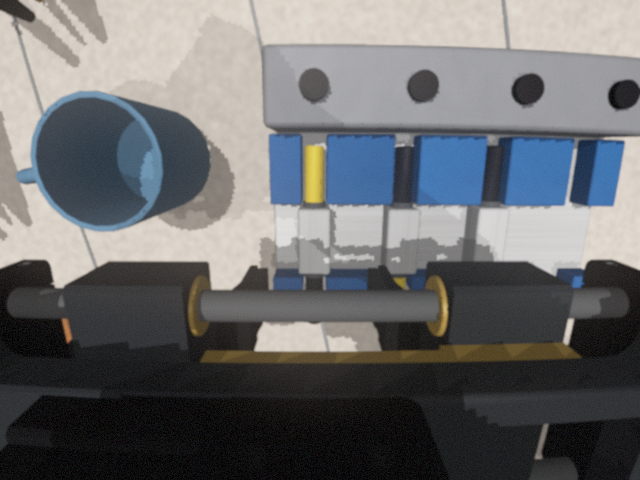

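Slot 1 now shows black at the rear (493,170) with its grip down. The slot 3 insert is at (315,240). I'll pick it and turn it by +180°.

>>> carry_out([
  [0, 1, -30],
  [0, 1, -60],
  [0, 1, -85],
  [0, 1, -97],
  [0, 1, -100],
  [0, 1, -100],
  [0, 1, -100],
  [0, 1, -100],
], turn=[0, 0, 0, 0, 0, 0, 0, 0], hand=[50, 50, 50, 50, 50, 50, 30, 15])

```text
time_s: 38.25
position: [0.5687, 0.3646, 0.0211]
eef_rot: [-3.14, 0.002, -1.771]
contact_force: [-0.4, -0.7, 0.5]
grip_width: 0.0405
```

>>> carry_out([
  [0, 0, 0],
  [0, 0, 0],
  [0, 0, 0],
  [0, 0, 0],
  [0, 0, 0],
  [0, 0, 10],
  [0, 0, 25],
  [0, 0, 50],
], turn=[0, 0, 0, 0, 0, 0, 0, 0], hand=[15, 15, 15, 15, 15, 15, 15, 15])

```text
time_s: 39.05
position: [0.5667, 0.3633, 0.0691]
eef_rot: [3.139, -0.003, -1.771]
contact_force: [0.7, 0.3, -1.2]
grip_width: 0.0234
```

>>> carry_out([
  [0, 0, 35],
  [0, 0, 60],
  [0, 0, 60],
  [0, 0, 60],
  [0, 0, 60],
  [0, 0, 60],
  [0, 0, 60],
  [0, 0, 60],
], turn=[0, 0, 8, 16, 24, 32, 40, 48], hand=[15, 15, 15, 15, 15, 15, 15, 15])

```text
time_s: 39.85
position: [0.568, 0.3639, 0.1306]
eef_rot: [-3.141, -0.0, -0.927]
contact_force: [0.6, 0.6, -1.7]
grip_width: 0.0236
```

>>> carry_out([
  [0, 0, 0],
  [0, 0, 0],
  [0, 0, 0],
  [0, 0, 0],
  [0, 0, 0],
  [0, 0, 0],
  [0, 0, 0],
  [0, 0, 0],
], turn=[8, 16, 24, 32, 40, 48, 56, 64], hand=[15, 15, 15, 15, 15, 15, 15, 15])

```text
time_s: 40.65
position: [0.5681, 0.3637, 0.1305]
eef_rot: [3.141, -0.001, 0.189]
contact_force: [-0.7, -0.8, -1.8]
grip_width: 0.0237
```

>>> carry_out([
  [0, 0, 0],
  [0, 0, 0],
  [0, 0, 0],
  [0, 0, 0],
  [0, 0, 0],
  [0, 0, 0],
  [0, 0, 0],
  [0, 0, 0],
], turn=[8, 16, 24, 32, 40, 48, 56, 64], hand=[15, 15, 15, 15, 15, 15, 15, 15])

```text
time_s: 41.45
position: [0.5683, 0.3635, 0.1304]
eef_rot: [3.14, 0.0, 1.306]
contact_force: [-0.2, -0.9, -1.0]
grip_width: 0.0238
```

>>> carry_out([
  [0, 0, 0],
  [0, 0, -20],
  [0, 0, -40],
  [0, 0, -60],
  [0, 0, -74],
  [0, 0, -78],
  [0, 0, -78],
  [0, 0, -78],
], turn=[4, 4, 4, 4, 4, 4, 4, 4], hand=[15, 15, 15, 15, 15, 15, 15, 15])

```text
time_s: 42.25
position: [0.5683, 0.3647, 0.0527]
eef_rot: [3.14, -0.001, 1.371]
contact_force: [-0.5, 0.1, -0.6]
grip_width: 0.0235
```

```bash
python3 - <<'E'
from h import *
im=env.get_image("wrist");s=env.state();p=np.array(s["position"]);C=cloud(im);print(p,s["eef_rot"],s["grip_width"])
cv2.imwrite("pics/wrist8.png",cv2.resize(im["color"][20:360,100:520],None,fx=1.7,fy=1.7))
a=np.radians(-11.7);ex=np.array([np.cos(a),np.sin(a)]);ey=np.array([-ex[1],ex[0]])
d=(C[...,:2]-p[:2])*1000;U=d@ex;V=d@ey;Z=C[...,2]*1000
for v in list(range(120,160,3))+list(range(205,260,3)):
    print(v,"bar",U[v,317].round(1),V[v,317].round(1),Z[v,317].round(1),"| L",U[v,285].round(1),Z[v,285].round(1),"| R",U[v,350].round(1),Z[v,350].round(1))
blue=(cv2.cvtColor(im["color"],cv2.COLOR_BGR2HSV)[...,1]>150)&(im["color"].argmax(2)==0)&(abs(Z-36)<4)&(abs(V)<25)&(U<0)
print("front wall u",np.percentile(U[blue],[1,99]),"v",np.percentile(V[blue&(V<0)],98),np.percentile(V[blue&(V>0)],2))
b=(abs(Z-p[2]*1000-12)<6)&(abs(V)<10)&(U<-40)&(U>-80);print("bar v",np.percentile(V[b],[2,98]))
E
```

```text
[0.56840064 0.36472833 0.05285698] [ 3.14021897e+00 -1.56256908e-03  1.37097458e+00] 0.023611791375896463
120 bar -84.9 -1.3 1.1 | L -85.0 -0.3 | R -85.1 0.9
123 bar -83.3 -1.3 -0.1 | L -83.3 -0.2 | R -83.4 0.1
126 bar -81.5 -1.3 0.1 | L -81.5 -0.2 | R -81.7 -0.9
129 bar -79.9 -1.3 -1.3 | L -79.8 -0.7 | R -80.0 -0.9
132 bar -78.1 -1.3 -1.0 | L -78.1 -1.1 | R -78.2 0.4
135 bar -76.3 -1.3 0.2 | L -76.3 -0.3 | R -76.5 -1.1
138 bar -74.6 -1.3 -0.9 | L -74.5 -0.8 | R -74.7 -1.2
141 bar -71.1 -1.3 64.2 | L -72.7 0.1 | R -72.9 -0.1
144 bar -69.9 -1.2 63.9 | L -71.0 -0.3 | R -71.1 -1.3
147 bar -68.6 -1.2 65.0 | L -69.2 -0.4 | R -69.3 -1.5
150 bar -67.4 -1.2 64.8 | L -67.4 0.0 | R -67.5 -0.5
153 bar -66.1 -1.2 64.6 | L -65.6 -0.6 | R -65.8 -0.0
156 bar -64.9 -1.2 64.5 | L -63.8 0.3 | R -64.0 -0.4
159 bar -63.6 -1.2 65.4 | L -62.0 -1.2 | R -62.1 -0.4
205 bar -43.7 -1.2 64.5 | L -38.9 34.2 | R -39.1 34.4
208 bar -42.5 -1.2 65.3 | L -37.7 36.4 | R -67.2 214.2
211 bar -41.1 -1.2 65.1 | L -36.0 36.3 | R -36.1 35.8
214 bar -39.7 -1.2 64.7 | L -34.3 35.4 | R -34.2 34.6
217 bar -38.5 -1.1 65.3 | L -3
[... 756 characters left out ...]
| R -2.5 14.2Traceback (most recent call last):
  File "<stdin>", line 9, in <module>
    return _quantile_unchecked(
        a, q, axis, out, overwrite_input, method, keepdims, weights)
    return _ureduce(a,
                    func=_quantile_ureduce_func,
    ...<5 lines>...
                    overwrite_input=overwrite_input,
                    method=method)
    r = func(a, **kwargs)
    result = _quantile(arr,
                       quantiles=q,
    ...<2 lines>...
                       out=out,
                       weights=wgt)
    slices_having_nans = np.isnan(arr[-1, ...])
                                  ~~~^^^^^^^^^
IndexError: index -1 is out of bounds for axis 0 with size 0
```

View pics/wrist8.png

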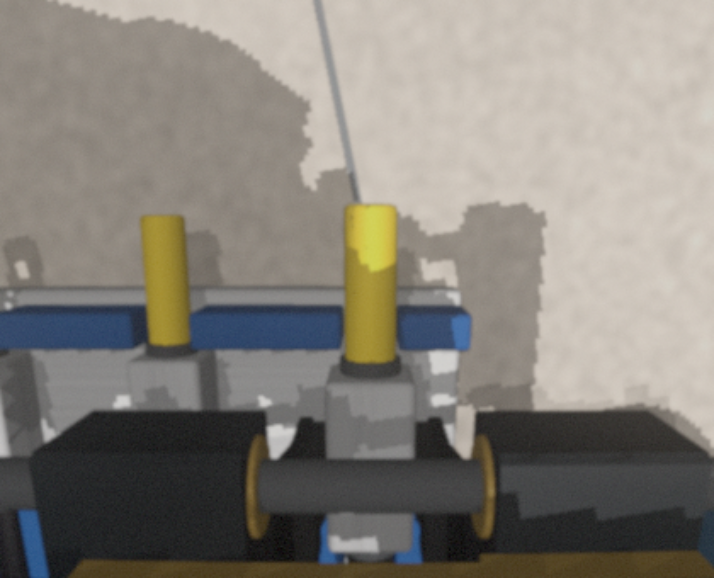

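Yellow is now out front at (371,210), centred laterally in its slot. I'll shift +1 mm and lower.

>>> carry_out([
  [1, 0, -6],
  [1, 0, -12],
  [1, 0, -18],
  [1, 0, -24],
  [1, 0, -28],
  [1, 0, -31],
  [1, 0, -33],
  [1, 0, -33],
], turn=[0, 0, 0, 0, 0, 0, 0, 0], hand=[15, 15, 15, 15, 15, 15, 15, 15])

```text
time_s: 43.1
position: [0.5686, 0.364, 0.0201]
eef_rot: [3.141, 0.001, 1.371]
contact_force: [-2.9, -3.4, 8.1]
grip_width: 0.0238
```

>>> carry_out([
  [0, 0, 0],
  [0, 0, 0],
  [0, 0, 0],
  [0, 0, 0],
  [0, 0, 0],
  [0, 0, 40],
  [0, 0, 90],
  [0, 0, 140],
], turn=[0, 0, 0, 0, 0, 0, 0, 0], hand=[15, 30, 45, 45, 45, 45, 45, 45])

```text
time_s: 43.9
position: [0.5684, 0.3638, 0.1595]
eef_rot: [-3.14, 0.001, 1.371]
contact_force: [-0.1, 1.0, -0.9]
grip_width: 0.0451
```

>>> carry_out([
  [0, -45, 0],
  [0, -90, 0],
  [0, -135, 0],
  [0, -180, 0],
  [0, -225, 0],
  [0, -270, 0],
  [0, -310, 0],
  [0, -340, 0],
], turn=[-8, -16, -24, -32, -40, -48, -56, -64], hand=[60, 60, 60, 60, 60, 60, 60, 60])

```text
time_s: 44.7
position: [0.5686, 0.0207, 0.1585]
eef_rot: [3.141, 0.0, 0.246]
contact_force: [0.2, 0.2, 0.2]
grip_width: 0.0601
```

>>> carry_out([
  [0, -45, 0],
  [0, -80, 0],
  [0, -80, 0],
  [0, -80, 0],
  [0, -80, 0],
  [0, -80, 0],
  [0, -80, 0],
  [0, -80, 0],
], turn=[0, 0, 0, 0, 0, 0, 0, 0], hand=[60, 60, 60, 60, 60, 60, 60, 60])

```text
time_s: 45.5
position: [0.5689, -0.055, 0.1586]
eef_rot: [-3.141, -0.0, 0.255]
contact_force: [0.2, 0.7, -0.1]
grip_width: 0.0599
```

```bash
python3 - <<'E'
from h import *
im=env.get_image("top");C=cloud(im);z=C[...,2];print(env.state()["position"])
H=rect(C[big(bx(C,.55,.75,.1,.45)&(abs(z-.06)<.008))]);print("housing",H)
a=np.radians(H[2]-90 if H[1][0]>100 else H[2]);ex=np.array([np.cos(a),np.sin(a)]);ey=np.array([-ex[1],ex[0]]);o=np.array(H[0])/1000-.105*ex
d=C[...,:2]-o;U=d@ex*1000;V=d@ey*1000;Z=z*1000
bl=(cv2.cvtColor(im["color"],cv2.COLOR_BGR2HSV)[...,1]>150)&(im["color"].argmax(2)==0)
for y in(-99,-33,33,99):
    k=(abs(V-y)<14)&(Z>29)&(Z<48)&(abs(U)<27)&~bl
    f=(abs(V-y)<9)&(U<-42)&(U>-90)&(Z>19)&(Z<45);r=(abs(V-y)<5)&(U>34)&(U<70)&(Z>24)&(Z<45)
    if k.sum()>40: print(y,"grip u",np.percentile(U[k],[2,98]).round(1),"v",V[k].mean().round(1),"z",np.median(Z[k]).round(1),"front",np.percentile(U[f],1).round(1) if f.any() else 0,np.median(im["color"][f],0),"z",np.percentile(Z[f],90).round(1),"rear",np.median(im["color"][r],0),"z",np.percentile(Z[r],90).round(1))
lid(im,C,(.594,-.337),.052)
cv2.imwrite("pics/top9.png",im["color"])
cv2.imwrite("pics/hold9.png",cv2.resize(im["color"][180:300,170:310],None,fx=5,fy=5,interpolation=cv2.INTER_CUBIC))
E
```

```text
[ 0.5688404  -0.05528988  0.15857476]
housing (array([654.6, 244.2]), array([258.6,  50.9]), 78.2)
-33 grip u [-24.7  25. ] v -33.0 z 38.3 front -68.2 [  0.  165.5 182. ] z 36.4 rear [30.5 28.  28. ] z 35.8
33 grip u [-25.6  25. ] v 33.8 z 38.6 front -69.7 [  0. 167. 181.] z 35.9 rear [27. 25. 27.] z 36.0
99 grip u [-25.9  24.1] v 97.0 z 38.1 front -71.2 [  0.  164.  181.5] z 36.3 rear [28. 26. 28.] z 36.3
plate (array([ 594.6, -336.6]), array([153.7, 172.3]), 85.0) tilt [-0.001  0.001] z 0.0529
knob (array([ 594.6, -336.7]), array([30.2, 27.2]), 85.0) 0.083
```

View pics/top9.png

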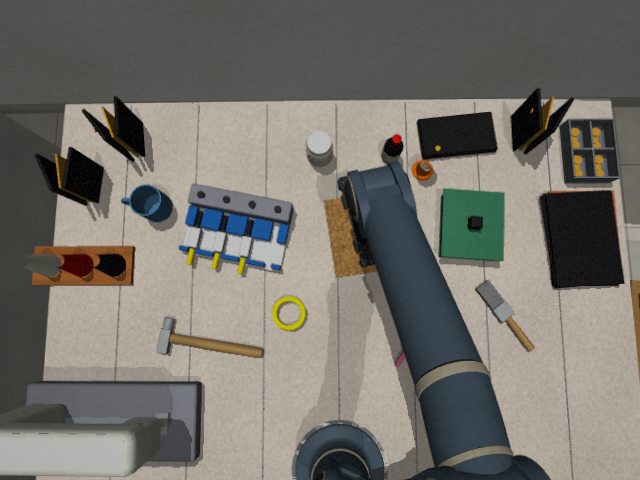

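View pics/hold9.png

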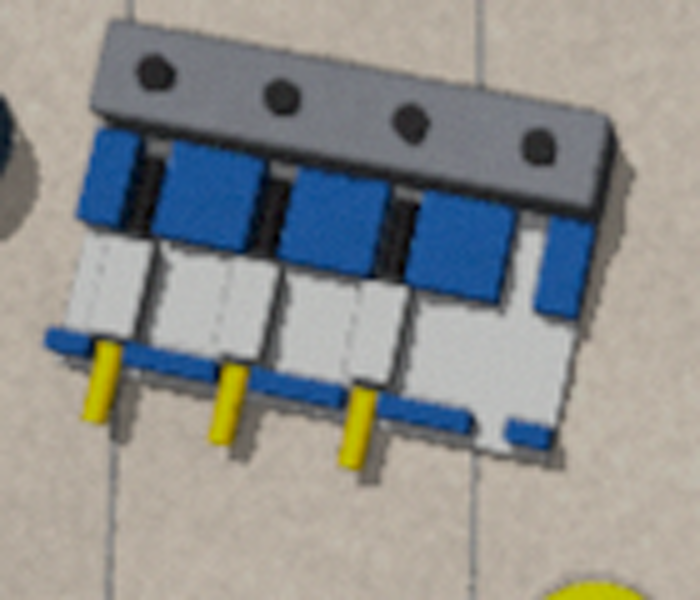

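All three inserts have yellow out and lie flat in their slots, and the lid is level on the tin. I'll compare the lid height with the start and then hand in.

```bash
python3 - <<'E'
from h import *
C0=np.load("C0.npy");C=cloud(env.get_image("top"))
for n,c in(("start",C0),("now",C)):
    q=c[bx(c,.54,.65,-.40,-.36)];print(n,np.median(q[:,2]).round(4))
s=env.state();print(s["contact_force"],s["time_s"]);env.job_done()
E
```

```text
start 0.0531
now 0.0529
[ 0.33360988  0.65207864 -0.0506352 ] 45.6
the job is handed in; nothing more can be done
```

I finished the changeover and handed the job in at 45.6 s, with the gripper empty and clear of everything. `job_done` gives no verdict, so what follows is from my own last camera checks.

- **Lid and spent bars:** I set the lid flat on the cork mat, laid both spent bars side by side on the tin's floor, and put the lid back. The lid reads level and within about 1 mm of the tin's centre. Its plate height is 52.9 mm, against 53.1 mm at the start.
- **Inserts:** I reversed the two inserts that had black out at the front. All three inserts now show yellow at the front and black at the rear. Each is centred within about 1–2 mm along its slot, with its grip top at about 38 mm, as it should be when seated. The fourth slot was empty from the start.
- **Left alone:** I did not touch the pink look-alike or the bystanders. In the last top view the bystanders looked unmoved. I did not measure them, and the pink bar was mostly hidden by the arm.

**What went wrong or disagreed:**
- My first grasp of a spent bar lifted before the fingers had closed. I repeated it without harm.
- The lid met the mat with about 40 N at the wrist while being set down, but it lay flat afterwards.
- The top and wrist cameras disagreed by about 3–4 mm in x. I set the final alignment in the slots by the wrist camera.

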